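# Hold a stand clamp level over the weighing cradle

### The arm

A 6-joint arm with a two-finger parallel gripper is mounted at the origin on the work surface. World frame = base frame: x ahead of the robot, y to its left, z up, the work surface at z = 0. Lengths are in m, angles in degrees, forces in N, time in s.
With the tool pointing down it reaches from about 0.4 to 0.825 m from the base axis. Payload 7 kg.
Tool frame: the origin (TCP) lies midway between the tips of the shut fingers; the grasp point (between the pads) lies 19 mm behind it; x points along the fingers, z is the direction in which the jaws open and shut, and the axes are right-handed (so a half turn about x gives the same grasp; the last joint's range is limited). The gripper opens to 88 mm and grips with 3 to 60 N. Pads are 19 mm wide; open, the fingers measure 130 mm over their backs; the gripper's body (78 mm by 193 mm) begins 47 mm behind the grasp point.
Start: joints at [92.481, 20.546, 0.682, 0, -70.136, -16.507], TCP at [0.164, 0.655, 0.195] pointing down, gripper open.
Joint ranges: [-176.03, 176.03], [-82.01, 121.73], [-58.28, 71.71], [-173.87, 95.51], [-174.79, -0.11], [-173.66, 173.66]. Speed limits (degrees/s): [136.94, 136.94, 172.46, 180, 180, 180].

### API

Orientations are given as [roll, pitch, yaw] about the fixed x, y, z axes, in that order (R = Rz(yaw) Ry(pitch) Rx(roll)).
In Python, from plant import get_state, capture, close_job gives the robot as it stands.
- The arm moves only by the tool play_rows, never from a script. Its argument "series" is one flat list of numbers, 4 for each row, row after row: the shift along the tool's x, y, z in m, then the turn about the tool's x in rad. In form: [tx, ty, tz, spin, tx, ty, tz, spin, ...]. A call has exactly 5 rows; each row shifts and turns the commanded pose from where the row before left it, along the tool's axes as they then stand; what a row does not reach is not made up. A row lasts 1/12 s, in which the tool goes at most 41.7 mm and 7.16 degrees, less where a joint would pass 70% of its speed; a pose out of reach is approached as far as the arm can. A call is refused whole if a number of a shift passes 0.0417 or a number of a turn 0.125, either way. A call with a gripper value outside its range is refused whole. "jaw" is the opening in per cent of the stroke, from 0 (shut) to 100 (fully open), set as the call begins (left out, the last holds). The fingers move at their own pace and stop on an object; "squeeze" is the grip in N (left out, the last holds). Time passes only in rows, so rows that do not move let the fingers close, or fill a call up. It gives the time, the measured TCP pose, the force and the opening at its end, in the units of the state.
- get_state(): the state, without advancing time (a new reading comes with each control period).
- capture(name): name is "scene" or "top" or "wrist"; returns a dict with "img" (420x560x3 uint8, blue, green, red), "K" (3x3 intrinsics, pixels), "k1" (the pictures are not rectified: a ray, as slopes to the right and down, at radius r is drawn at 1 + k1 r^2 times it, then the intrinsics apply), "world_from_camera" (4x4, takes a point from camera to world coordinates). Camera axes: x right, y down, z forward; pixel columns grow to the right and rows downward; lengths in m; the calibration is good to about 2 mm. A picture is of the moment at which its call begins. There is no depth.
- close_job(): hands the job in, once; it reports no verdict.
The state is a dict: "time_s": time; "joints": joint angles; "qd": joint speeds; "joint_torque": joint torques, N m; "tcp_pos": TCP position; "eef_rot": TCP orientation; "contact_force": force on the tool from outside, world axes, zero at the start; "moment": the same for the moment, N m; "gripper_width": finger opening in m.
Only numpy, scipy, OpenCV 4.12 (cv2) and the standard library are available. Lean on these libraries where they do the work, as an engineer would, in place of code of your own. Each camera call takes 0.05 s, during which the arm holds its last target.

### The job

Pick up the stand clamp from the blue pad by its balance point on the bare bar, and carry it level to the bench balance. Finish while holding it there, level and still, about 5 cm above the place where it would sit in the orange two-fork cradle: centred over both forks, bar in line with them and jaws pointing away from the display. Do not put it down or let go, and leave the balance and the other things on the bench alone.

Things in the scene. Friction and masses are not known exactly. Their poses are not given: they have to be found in the camera images.
- clamp_center (a point): Stand clamp, loose, 0.57 kg, lying on the pad: this point is on the axis of its straight square steel bar (12 x 12 mm), 28 mm above its underside, 48 mm above the table as it lies. x runs along the bar to the jaws, z up. The clamp balances at x = -22.2 mm + 0.526 x (value of joint clamp_boss), always bare bar, 28 mm or more clear of the boss head: grip across the bar there, within 15 mm.
- clamp_boss (a joint): Where the heavy green boss head (0.30 kg, 36 mm along the bar, 44 wide, 22 mm below to 22 above the bar axis, brass thumb screw on top to 36 above) is tightened on the bar, in m: its centre is at x = -90 mm + this value from clamp_center. Starts at 0 to 0.045; screwed tight, it does not slide in ordinary handling.
- boss_center (a point): Centre of the green boss head, on the bar's axis; axes as clamp_center.
- cradle_seat (a point): Midway between the two orange forks of the cradle on the balance, where clamp_center would be if the clamp sat there: 125 mm above the table. x runs along the cradle away from the display, z up. Forks 130 mm either side along x, 10 thick, 50 wide, slot 26 wide, tops 16 mm above this point; grey cradle beam (280 x 36) below, its top 39 mm below this point.
- balance: White bench balance, fixed; origin on the table under the cradle's middle, x away from its display. Housing 200 wide, from x -200 to +100 mm, 60 high (display and keys to 67); steel pan of 164 mm diameter, top at 76 mm. Must not be touched.
- pad: Blue rubber pad 400 x 150 x 20 mm, fixed; origin at the centre of its underside. The clamp lies along its x.
- clamp: The same clamp; origin 28 mm below clamp_center, same axes. Along x from the origin, mm: black rubber end block -165 to -145 (44 wide, 46 high), green boss head (see joint), bare bar to +160, aluminium jaw block +160 to +200 (50 wide and high, brass side screws), two short prongs with red linings to +245. End block and jaw block rest on the pad.
- tube_rack: Blue tube rack with white-capped tubes, 120 x 60 mm, 82 high, loose bystander between pad and balance; origin at the centre of its underside.
- jar: Amber jar with white cap, 56 mm diameter, 80 high, loose bystander between pad and balance; origin at the centre of its underside.
- tip_box: Orange pipette-tip box, 120 x 85 mm, 57 high, loose bystander at the left; origin at the centre of its underside.

How it is judged (in metres and radians):
On the way:
1. the clamp is lifted clear of the pad, level, held at its balance point (height (world z) of clamp_center above 0.085 m and angle between clamp_center's own z axis and vertical below 0.1 rad and contact force between the fingers and clamp above 2 N and ((value of joint clamp_boss between -1 and 0.009 m and x of the grasp point in the frame of clamp_center between -0.0348 and -0.0048 m) or (value of joint clamp_boss between 0.009 and 0.018 m and x of the grasp point in the frame of clamp_center between -0.0301 and -0.0001 m) or (value of joint clamp_boss between 0.018 and 0.027 m and x of the grasp point in the frame of clamp_center between -0.0254 and 0.0046 m) or (value of joint clamp_boss between 0.027 and 0.036 m and x of the grasp point in the frame of clamp_center between -0.0206 and 0.0094 m) or (value of joint clamp_boss between 0.036 and 1 m and x of the grasp point in the frame of clamp_center between -0.0159 and 0.0141 m))), for 0.2 s.
At the end, for the whole second after the job is handed in: Held still by the fingers within 15 mm of the balance point, level within 5 degrees, in line with the cradle within 8, jaws away from the display; clamp_center within 18 mm of cradle_seat sideways and lengthways and 30 to 80 mm above it; touching nothing but the fingers (contact force between the fingers and clamp above 2 N and ((value of joint clamp_boss between -1 and 0.009 m and x of the grasp point in the frame of clamp_center between -0.0348 and -0.0048 m) or (value of joint clamp_boss between 0.009 and 0.018 m and x of the grasp point in the frame of clamp_center between -0.0301 and -0.0001 m) or (value of joint clamp_boss between 0.018 and 0.027 m and x of the grasp point in the frame of clamp_center between -0.0254 and 0.0046 m) or (value of joint clamp_boss between 0.027 and 0.036 m and x of the grasp point in the frame of clamp_center between -0.0206 and 0.0094 m) or (value of joint clamp_boss between 0.036 and 1 m and x of the grasp point in the frame of clamp_center between -0.0159 and 0.0141 m)) and angle between clamp_center's own z axis and vertical below 0.09 rad and angle between the x axis of clamp_center and the x axis of cradle_seat, either way round below 0.14 rad and x of clamp_center in the frame of cradle_seat between -0.018 and 0.018 m and y of clamp_center in the frame of cradle_seat between -0.018 and 0.018 m and z of clamp_center in the frame of cradle_seat between 0.03 and 0.08 m and x of boss_center in the frame of cradle_seat below 0 m and contact force between clamp and balance below 0.1 N and linear speed of clamp below 0.03 m/s); the arm keeps its last pose, push and grip.
It fails at once if the balance or its cradle is touched (contact force between balance and anything else above 1 N).
It fails at once if the clamp tips more than 17 degrees (angle between clamp_center's own z axis and vertical above 0.3 rad).
It fails at once if the tube rack is moved by more than 20 mm (distance of tube_rack from where it was at the start of the episode above 0.02 m).
It fails at once if the jar is moved by more than 20 mm (distance of jar from where it was at the start of the episode above 0.02 m).
It fails at once if the tip box is moved by more than 20 mm (distance of tip_box from where it was at the start of the episode above 0.02 m).
It also fails if it takes over 42 s, if anything falls off the work surface, if the arm or the gripper's body presses on something with over 40 N, if the wrist force passes 120 N, or if a joint passes its speed limit or range.

## Working session

There is one attempt and no reset: what is moved stays moved. The work goes in short steps, Python scripts to look and compute and a tool call to move; the robot and the scene stay as the last step left them, time stands still between calls to the robot, and variables do not carry over. Pictures are saved under pics/ and viewed, and the job is handed in when it is done.

Besides the shell and the picture viewer there is one more tool, called after "Emit:" in YAML: its name, and indented under it one key for each argument. play_rows: Moves the arm, as the interface text tells. Its arguments: {"type":"object","properties":{"series":{"type":"array","items":{"type":"number"}},"jaw":{"type":"number"},"squeeze":{"type":"number"}},"required":["series"]}

```bash
mkdir -p pics; ls; cat > h.py <<'E'
import numpy as np, cv2
from plant import get_state, capture
def ray(c,u,v):
    K=c["K"];x=(u-K[0][2])/K[0][0];y=(v-K[1][2])/K[1][1]
    r=np.hypot(x,y);s=r
    for _ in range(30): s=r/(1+c["k1"]*s*s)
    f=s/r if r>0 else 1
    T=np.array(c["world_from_camera"]);d=T[:3,:3]@np.array([x*f,y*f,1]);return T[:3,3],d
def onz(c,u,v,z):
    o,d=ray(c,u,v);return o+d*(z-o[2])/d[2]
def proj(c,p):
    T=np.array(c["world_from_camera"]);q=T[:3,:3].T@(np.array(p)-T[:3,3]);x,y=q[0]/q[2],q[1]/q[2]
    f=1+c["k1"]*(x*x+y*y);K=c["K"];return np.array([K[0][0]*x*f+K[0][2],K[1][1]*y*f+K[1][2]])
E
python3 - <<'E'
from h import *
import pickle
print(get_state())
for n in("scene","top","wrist"):
    c=capture(n);cv2.imwrite(f"pics/{n}0.png",c["img"]);pickle.dump(c,open(n+"0.pkl","wb"));print(n,c["K"],c["k1"],np.round(c["world_from_camera"],3))
E
```

```text
pics
{'time_s': 0.0, 'joints': array([ 9.24825776e+01,  2.05916653e+01,  6.34306808e-01, -1.93304714e-02,
       -7.01342744e+01, -1.65058245e+01]), 'qd': array([-0.02590888,  0.02241184,  0.02961743,  0.02793961, -0.06951551,
       -0.11054764]), 'joint_torque': array([ 3.23603099e-04, -5.82720530e+01,  2.93052185e+01,  6.99720025e+00,
        7.01768513e-03, -1.64316734e-04]), 'tcp_pos': array([0.1634793 , 0.65436355, 0.19402665]), 'eef_rot': array([  5.29041138,  89.90658206, -98.73941888]), 'contact_force': array([ 0.1894045 ,  0.20587771, -0.86402395]), 'moment': array([-0.01037381, -0.03358037,  0.02556204]), 'gripper_width': 0.08782046623598135}
scene [[388.8644189    0.         275.63133478]
 [  0.         388.8644189  209.51449412]
 [  0.           0.           1.        ]] 0.002221188085988686 [[ 0.331  0.74  -0.585  1.077]
 [ 0.944 -0.252  0.216 -0.07 ]
 [ 0.012 -0.624 -0.781  0.787]
 [ 0.     0.     0.     1.   ]]
top [[546.66576279   0.         287.72966765]
 [  0.         546.66576279 205.03411255]
 [  0.           0.           1.        ]] -0.11714747157863498 [[ 0.015 -0.987  0.161  0.368]
 [-1.    -0.017 -0.011  0.112]
 [ 0.014 -0.161 -0.987  1.35 ]
 [ 0.     0.     0.     1.   ]]
wrist [[294.65755723   0.         279.10729944]
 [  0.         294.65755723 213.02094617]
 [  0.           0.           1.        ]] -0.0350889172547014 [[-0.243 -0.931 -0.272  0.237]
 [-0.97   0.233  0.067  0.637]
 [ 0.001  0.28  -0.96   0.384]
 [ 0.     0.     0.     1.   ]]
```

View pics/scene0.png

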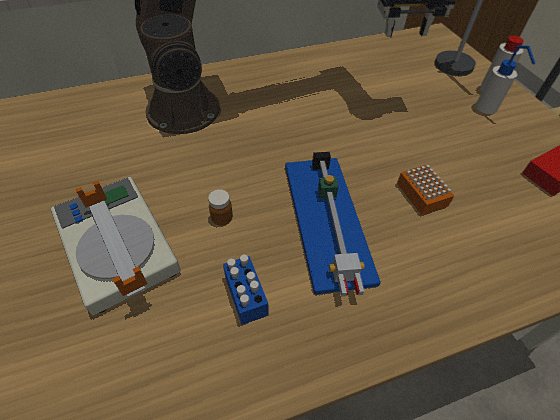

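View pics/top0.png

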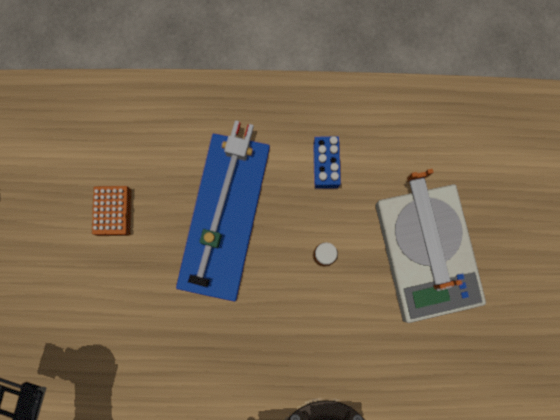

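View pics/wrist0.png

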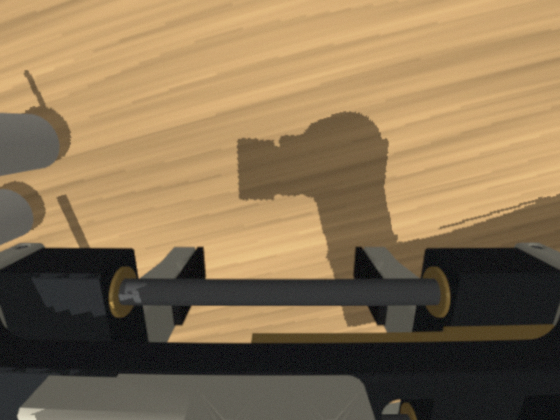

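The top picture shows the clamp on the pad with its end block near (200,281), boss near (210,239) and jaw block near (237,147). The forks are near (421,175) and (449,284), with the display at the robot end. Next I'll measure these with masks.

```bash
python3 - <<'E'
from h import *
import pickle
c=pickle.load(open("top0.pkl","rb"));s=pickle.load(open("scene0.pkl","rb"))
a=cv2.resize(c["img"][110:310,170:280],None,fx=4,fy=4,interpolation=cv2.INTER_CUBIC)[:600] 
a=cv2.resize(c["img"][110:310,170:280],None,fx=3,fy=3,interpolation=cv2.INTER_CUBIC)
b=cv2.resize(c["img"][150:340,370:500],None,fx=3,fy=3,interpolation=cv2.INTER_CUBIC)
b=cv2.copyMakeBorder(b,0,a.shape[0]-b.shape[0],0,0,cv2.BORDER_CONSTANT)
cv2.imwrite("pics/topz.png",np.hstack([a,b]))
a=cv2.resize(s["img"][140:300,280:390],None,fx=3.5,fy=3.5,interpolation=cv2.INTER_CUBIC)
b=cv2.resize(s["img"][165:325,45:185],None,fx=2.9,fy=3.5,interpolation=cv2.INTER_CUBIC)
cv2.imwrite("pics/scz.png",np.hstack([a,b]))
E
```

```text
(no output)
```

View pics/topz.png

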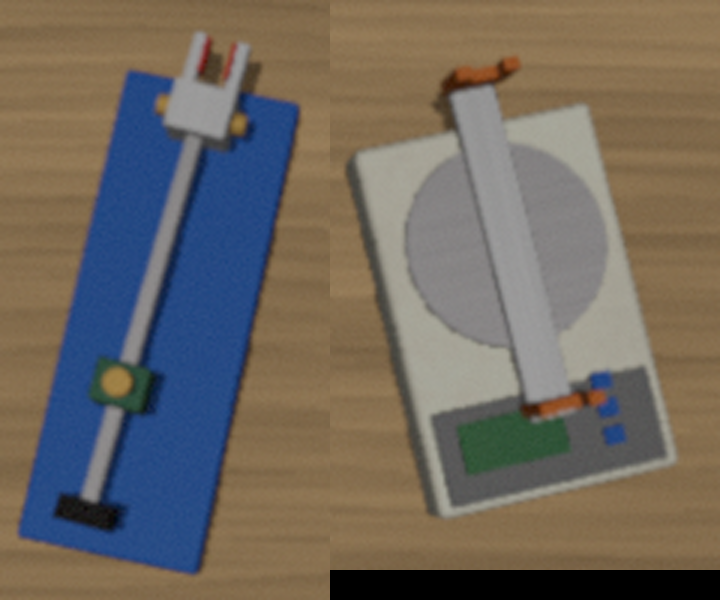

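View pics/scz.png

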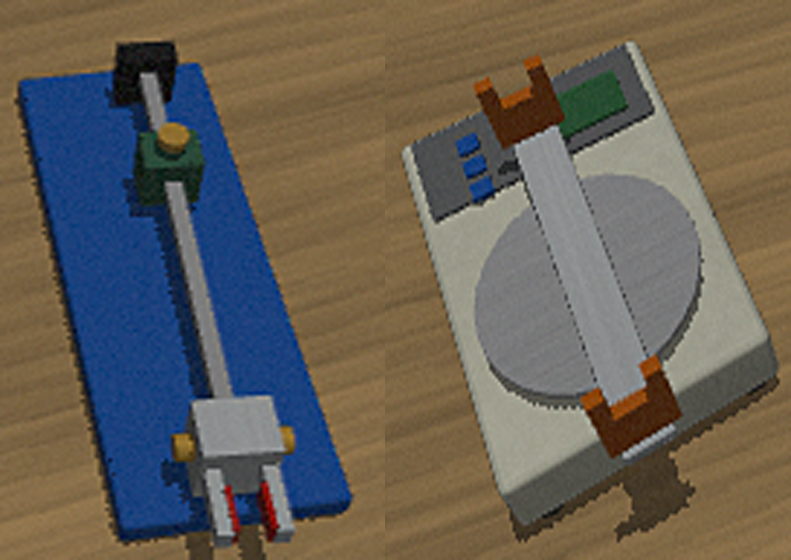

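```bash
cat > m.py <<'E'
from h import *
import pickle
c=pickle.load(open("top0.pkl","rb"))
hsv=cv2.cvtColor(c["img"],cv2.COLOR_BGR2HSV);H,S,V=[hsv[...,i].astype(int) for i in range(3)]
def pts(m,z,r):
    m=m.copy();k=np.zeros_like(m);k[r[1]:r[3],r[0]:r[2]]=1;m=m&k
    v,u=np.nonzero(m);return np.array([onz(c,a,b,z)[:2] for a,b in zip(u,v)]),m
gray=(S<60)&(V>90)
P,_=pts(gray,.054,(195,150,245,285))
# restrict bar: fit line robustly
f=cv2.fitLine(P.astype(np.float32),cv2.DIST_HUBER,0,1e-4,1e-4).ravel();d=f[:2]*np.sign(f[0]);o=f[2:]
n=np.array([-d[1],d[0]])
print("bar dir",d,np.degrees(np.arctan2(d[1],d[0])),"pt",o,len(P),"perp sd",((P-o)@n).std(), "range",((P-o)@n).min(),((P-o)@n).max())
def stat(name,m,z,r):
    P,mm=pts(m,z,r);t=(P-o)@d;w=(P-o)@n
    print(name,len(P),"along 2/50/98",np.round(np.percentile(t,[1,3,50,97,99])*1e3,1),"across",np.round(np.percentile(w,[1,50,99])*1e3,1))
stat("bar",gray,.054,(195,158,245,280))
stat("jaw .070",gray&(V>140),.070,(222,130,252,160))
stat("endblk .066",(V<45),.066,(180,268,215,292))
stat("green .070",(H>45)&(H<90)&(S>60),.070,(195,225,225,255))
stat("brass .084",(H>12)&(H<32)&(S>110)&(V>120),.084,(200,228,222,248))
blue=(H>100)&(H<125)&(S>150)
v,u=np.nonzero(blue&(np.arange(560)[None]<285)&(np.arange(560)[None]>150)); 
q=cv2.boxPoints(cv2.minAreaRect(np.array([onz(c,a,b,.02)[:2] for a,b in zip(u,v)],np.float32)));print("pad",q, q.mean(0),np.linalg.norm(q[0]-q[1]),np.linalg.norm(q[1]-q[2]))
# pan
m=(S<45)&(V>80)
P,_=pts(gray,.086,(405,172,460,290))
for r in [(380,160,500,330)]:
    pass
org=(H<14)&(S>150)&(V>70)
for nm,r in(("forkA",(405,165,440,185)),("forkB",(430,275,470,295))):
    P,mm=pts(org,.141,r);P=P.astype(np.float32);v,u=np.nonzero(mm);print(nm,len(P),u.min(),u.max(),v.min(),v.max(),P.mean(0))
E
python3 m.py
python3 - <<'E'
import sys;sys.path.insert(0,'.')
from h import *
import pickle
c=pickle.load(open("top0.pkl","rb"))
for y,x in [(180,425),(200,428),(230,400),(230,415),(230,431),(230,455),(270,441),(205,395),(152,233),(200,222)]:
    print((x,y),c["img"][y,x])
a=cv2.resize(c["img"][160:200,400:450],None,fx=8,fy=8,interpolation=cv2.INTER_CUBIC)
b=cv2.resize(c["img"][260:300,425:475],None,fx=8,fy=8,interpolation=cv2.INTER_CUBIC)
cv2.imwrite("pics/forks.png",np.hstack([a,b]))
E
```

```text
bar dir [ 0.97090614 -0.23946042] -13.854696 pt [0.5791416  0.25842375] 768 perp sd 0.016280591127852496 range -0.02178392408356284 0.06850707763377975
bar 649 along 2/50/98 [-176.6 -171.   -10.9  109.7  116. ] across [-5.4  1.8 65.5]
jaw .070 354 along 2/50/98 [127.7 128.6 149.6 182.8 188.3] across [-22.2   1.3  25. ]
endblk .066 137 along 2/50/98 [-196.4 -196.  -188.5 -181.  -180.2] across [-23.9  -2.1  21.4]
green .070 154 along 2/50/98 [-102.8 -102.3  -89.5  -70.5  -69.8] across [-22.2  -9.3  21.3]
brass .084 66 along 2/50/98 [-95.4 -94.6 -85.9 -77.2 -76.4] across [-7.9  2.2 12.2]
pad [[0.35001448 0.2201697 ]
 [0.73669654 0.1451571 ]
 [0.764539   0.28868195]
 [0.3778569  0.36369455]] [0.5572767  0.25442582] 0.39389074 0.14620051
forkA 110 408 432 169 177 [ 0.64327693 -0.20572948]
forkB 73 439 460 281 287 [ 0.39436844 -0.2645974 ]
(425, 180) [ 93 110 125]
(428, 200) [147 147 148]
(400, 230) [131 132 134]
(415, 230) [133 132 134]
(431, 230) [151 152 153]
(455, 230) [130 129 131]
(441, 270) [153 154 153]
(395, 205) [152 165 166]
(233, 152) [145 144 145]
(222, 200) [139 138 141]
```

View pics/forks.png

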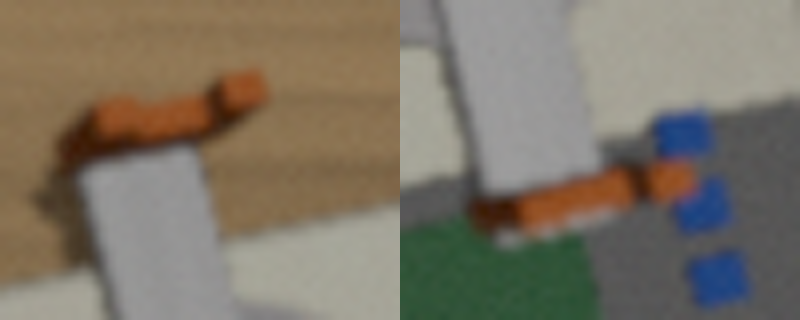

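```bash
cat >> m.py <<'E'
print("-----")
P,_=pts(gray,.054,(195,158,245,280))
for w in(.012,.008,.007):
    k=abs((P-o)@n)<w
    # exclude boss
    t=(P-o)@d;k&=(t<.118)&(t>-.172)&((t<-.115)|(t>-.06))
    f=cv2.fitLine(P[k].astype(np.float32),cv2.DIST_HUBER,0,1e-4,1e-4).ravel();d=f[:2]*np.sign(f[0]);o2=f[2:];o=o2+d*(np.array([.5791416,.25842375])-o2).dot(d);n=np.array([-d[1],d[0]])
print("bar dir",np.degrees(np.arctan2(d[1],d[0])),o,k.sum(),((P[k]-o)@n).std())
stat("jaw .070",gray&(V>125),.070,(222,130,252,160))
stat("endblk .066",(V<45),.066,(180,268,215,292))
stat("green .070",(H>45)&(H<90)&(S>60),.070,(195,225,225,255))
stat("brass .084",(H>12)&(H<32)&(S>110)&(V>120),.084,(200,228,222,248))
cc=o-.0333*d;print("clamp center",cc)
A=onz(c,422.5,172.6,.141)[:2];B=onz(c,450.6,284,.141)[:2];e=A-B
print("forks",A,B,np.linalg.norm(e),"ang",np.degrees(np.arctan2(e[1],e[0])),"mid",(A+B)/2)
# beam by corners z .086
def cr(u,v):return onz(c,u,v,.086)[:2]
L=[cr(370+(450-330)/3,150+92/3),cr(370+(493-330)/3,150+86/3),cr(370+(525-330)/3,150+405/3),cr(370+(570-330)/3,150+395/3)]
L=np.array(L);print("beam",L,"mid",L.mean(0));e=(L[0]+L[1]-L[2]-L[3])/2;print(np.linalg.norm(e),np.degrees(np.arctan2(e[1],e[0])))
# pan ellipse approx
g=((S<12)&(V>115)&(V<142)).astype(np.uint8);g[:, :385]=0;g[:190]=0;g[275:]=0
cnt=max(cv2.findContours(cv2.morphologyEx(g,cv2.MORPH_OPEN,np.ones((3,3))),0,2)[0],key=cv2.contourArea)
P=np.array([onz(c,*p,.076)[:2] for p in np.vstack([x[:,0] for x in cv2.findContours(cv2.morphologyEx(g,cv2.MORPH_OPEN,np.ones((3,3))),0,2)[0] if cv2.contourArea(x)>150])],np.float32)
print("pan",cv2.minEnclosingCircle(P))
s=pickle.load(open("scene0.pkl","rb"))
mid=(A+B)/2
for x in [(*cc,.048),(*(cc+.245*d),.048),(*(cc-.053*d),.084),(*A,.141),(*B,.141),(*mid,.086)]: print(np.round(x,3),proj(s,x).round(1),proj(c,x).round(1))
E
python3 m.py | sed -n '/-----/,$p'
```

```text
-----
bar dir -14.09039 [0.57944325 0.25962551] 541 0.0038820064529726237
jaw .070 416 along 2/50/98 [112.5 117.8 149.1 184.2 189.2] across [-23.8  -0.3  25.2]
endblk .066 137 along 2/50/98 [-196.4 -196.1 -188.6 -181.  -180.1] across [-25.9  -4.1  19.4]
green .070 154 along 2/50/98 [-102.8 -102.3  -89.5  -70.5  -69.8] across [-23.8 -10.9  19.7]
brass .084 66 along 2/50/98 [-95.4 -94.6 -85.9 -77.2 -76.4] across [-9.4  0.6 10.6]
clamp center [0.54714515 0.26773247]
forks [ 0.6459159  -0.20897386] [ 0.3934992  -0.26711231] 0.25902561944918867 ang 12.97057206297851 mid [ 0.51970755 -0.23804309]
beam [[ 0.63820158 -0.19272737]
 [ 0.64379539 -0.22762675]
 [ 0.39213295 -0.24718037]
 [ 0.40004598 -0.28305883]] mid [ 0.51854398 -0.23764833]
0.25099623613480765 12.644307702281559
pan ((0.5194405913352966, -0.23744232952594757), 0.08074720948934555)
[0.547 0.268 0.048] [329.8 203. ] [216.6 217.5]
[0.785 0.208 0.048] [350.8 293.6] [244.3 123. ]
[0.496 0.281 0.084] [327.8 177.3] [208.6 237.2]
[ 0.646 -0.209  0.141] [124.7 273.1] [422.5 172.6]
[ 0.393 -0.267  0.141] [ 85.9 185.5] [450.6 284. ]
[ 0.52  -0.238  0.086] [112.2 240.7] [430.  230.4]
```

```bash
cat > t.py <<'E'
from h import *
from scipy.spatial.transform import Rotation as Ro
def rel(target,dir_deg,z):
    st=get_state();R=Ro.from_euler("xyz",st["eef_rot"],degrees=True).as_matrix();p=st["tcp_pos"]
    za=np.degrees(np.arctan2(R[1,2],R[0,2]));ya=np.degrees(np.arctan2(R[1,1],R[0,1]))
    D=np.array([*target,z])-p
    need=(ya-dir_deg+90)%180-90  # spin about tool x (down) lowers world yaw
    Rn=R@Ro.from_rotvec([np.radians(need),0,0]).as_matrix()
    print("t",st["time_s"],"tcp",p.round(4),"xaxis",R[:,0].round(4),"y yaw",ya.round(2),"z yaw",za.round(2),"spin rad",np.radians(need).round(4))
    print("shift now-axes",(R.T@D).round(4),"after-spin axes",(Rn.T@D).round(4),"q",st["joints"].round(1),"F",st["contact_force"].round(1),"w",round(st["gripper_width"],4))
E
python3 -c "
from t import *
rel((.5452,.2682),-14.1,.13)"
```

```text
t 0.15 tcp [0.1635 0.6545 0.1942] xaxis [-2.0e-04 -1.3e-03 -1.0e+00] y yaw -14.03 z yaw -104.03 spin rad 0.0012
shift now-axes [0.0647 0.4639 0.2821] after-spin axes [0.0647 0.4643 0.2816] q [ 92.5  20.6   0.6  -0.  -70.1 -16.5] F [0.1 1.1 0.2] w 0.0877
```

Emit:
play_rows:
  series: [0,0.012,0.007,0,0,0.024,0.0145,0,0,0.024,0.0145,0,0,0.024,0.0145,0,0,0.024,0.0145,0]
  jaw: 100

```text
time_s: 0.57
tcp_pos: [0.2535, 0.5641, 0.1947]
eef_rot: [2.8, 90.0, -101.2]
contact_force: [-0.3, -0.3, 0.3]
gripper_width: 0.0873
```

Emit:
play_rows:
  series: [0,0.024,0.0145,0,0,0.024,0.0145,0,0,0.024,0.0145,0,0,0.024,0.0145,0,0,0.024,0.0145,0]

```text
time_s: 0.98
tcp_pos: [0.3524, 0.4645, 0.1949]
eef_rot: [-34.3, 90.0, -138.3]
contact_force: [-0.5, 0.7, -0.5]
gripper_width: 0.0877
```

Emit:
play_rows:
  series: [0,0.024,0.0145,0,0,0.024,0.0145,0,0,0.024,0.0145,0,0,0.024,0.0145,0,0,0.024,0.0145,0]

```text
time_s: 1.4
tcp_pos: [0.4511, 0.3651, 0.195]
eef_rot: [-67.4, 90.0, -171.4]
contact_force: [0.5, 0.0, -0.2]
gripper_width: 0.0881
```

Emit:
play_rows:
  series: [0,0.024,0.0145,0,0,0.024,0.0145,0,0,0.022,0.014,0,0,0.012,0.008,0,0,0,0,0]

```text
time_s: 1.82
tcp_pos: [0.5189, 0.2947, 0.1947]
eef_rot: [-11.6, 90.0, -115.7]
contact_force: [-0.7, 1.0, -0.5]
gripper_width: 0.0879
```

```bash
python3 -c "
from t import *
rel((.5452,.2682),-14.1,.13)
import pickle
c=capture('wrist');cv2.imwrite('pics/w1.png',c['img']);pickle.dump(c,open('w1.pkl','wb'))"
```

```text
t 1.8167 tcp [0.5189 0.2947 0.1947] xaxis [-4.e-04 -8.e-04 -1.e+00] y yaw -14.19 z yaw -104.19 spin rad -0.0016
shift now-axes [0.0647 0.032  0.0192] after-spin axes [0.0647 0.032  0.0192] q [ 48.3  13.3  -9.6   0.  -67.2  27.5] F [-0.7  1.  -0.5] w 0.0879
```

View pics/w1.png

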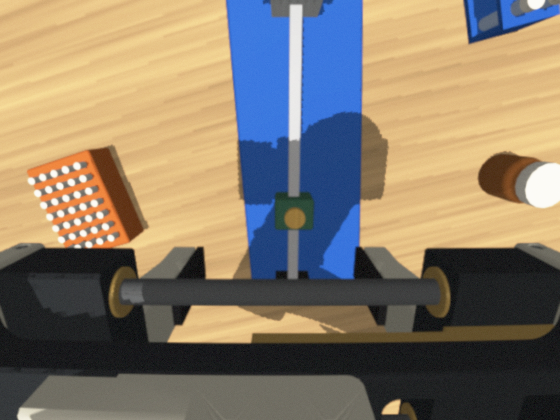

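The wrist view shows the bar vertical at column 295, the boss head at (294,212) with its screw at (295,219), and the jaw block's edge at about row 15. I'll check these against the top-view numbers.

```bash
python3 - <<'E'
from h import *
import pickle
c=pickle.load(open("w1.pkl","rb"))
hsv=cv2.cvtColor(c["img"],cv2.COLOR_BGR2HSV);H,S,V=[hsv[...,i].astype(int) for i in range(3)]
a=np.radians(-14.1);d=np.array([np.cos(a),np.sin(a)]);n=np.array([-d[1],d[0]]);cc=np.array([.5471,.2677])
g=(S<60)&(V>100)
L=[]
for v in range(30,190,5):
    u=np.nonzero(g[v,275:315])[0]
    if len(u)>4: L.append(onz(c,275+u.mean(),v,.054)[:2])
L=np.array(L);f=np.polyfit((L-cc)@d,(L-cc)@n,1);print("bar slope deg",np.degrees(f[0]),"offset at cc mm",f[1]*1e3,len(L))
def st(nm,m,z,r):
    k=np.zeros_like(m);k[r[1]:r[3],r[0]:r[2]]=1;v,u=np.nonzero(m&k);P=np.array([onz(c,x,y,z)[:2] for x,y in zip(u,v)])-cc
    print(nm,len(u),u.min(),u.max(),v.min(),v.max(),"along",np.round(np.percentile(P@d,[1,50,99])*1e3,1),"across",np.round(np.percentile(P@n,[1,50,99])*1e3,1))
st("green",(H>45)&(H<90)&(S>50),.070,(265,185,325,240))
st("brass",(H>12)&(H<32)&(S>110)&(V>120),.084,(275,200,315,235))
for v in range(0,30,2): print(v,V[v,280],V[v,310],c["img"][v,280])
for x in(-.053,.160,-.145): print(x,proj(c,[*(cc+x*d),.070]))
z=cv2.resize(c["img"][0:300,230:370],None,fx=4,fy=2);cv2.imwrite("pics/w1z.png",z)
E
```

```text
bar slope deg -0.08107974555557519 offset at cc mm 3.698484876129001 32
green 851 276 312 193 228 along [-68.1 -42.4 -27.7] across [-16.5   6.   23.7]
brass 305 285 304 209 228 along [-62.1 -52.  -42. ] across [-6.3  3.4 14. ]
0 98 103 [95 96 98]
2 99 105 [97 99 96]
4 103 104 [102 103 102]
6 106 106 [104 105 106]
8 107 103 [107 106 107]
10 106 107 [104 104 106]
12 107 104 [106 107 107]
14 107 107 [107 104 106]
16 141 136 [141 112  99]
18 216 219 [216 119  61]
20 224 224 [224 121  62]
22 224 222 [224 122  62]
24 223 223 [223 121  60]
26 223 221 [223 121  60]
28 223 223 [223 123  63]
-0.053 [297.27806628 215.16840771]
0.16 [300.40828198  -4.04411201]
-0.145 [296.07221551 288.25513793]
```

View pics/w1z.png

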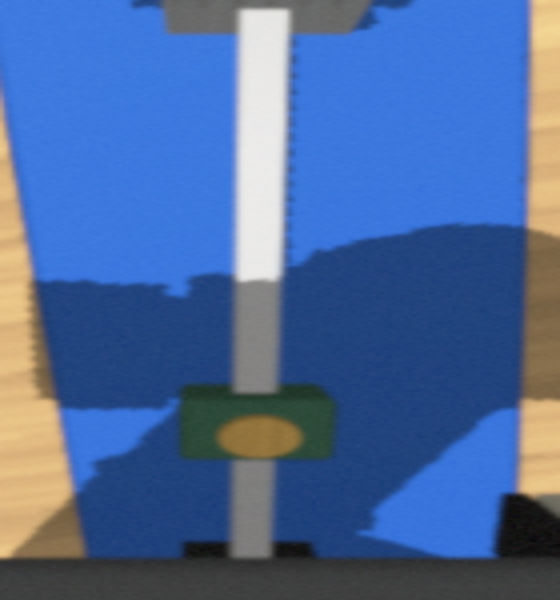

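```bash
python3 - <<'E'
from t import *
import pickle
c=pickle.load(open("w1.pkl","rb"))
a=np.radians(-14.1);d=np.array([np.cos(a),np.sin(a)]);cc=np.array([.5471,.2677])
print("jaw bottom x=160?",(onz(c,294,16.3,.020)[:2]-cc)@d,"bar end",(onz(c,295,4.5,.054)[:2]-cc)@d)
rel((.5455,.2695),-14.1,.080)
E
```

```text
jaw bottom x=160? 0.15905174193064914 bar end 0.15854177675586398
t 1.8667 tcp [0.5181 0.2957 0.1946] xaxis [-5.e-04 -5.e-04 -1.e+00] y yaw -14.18 z yaw -104.18 spin rad -0.0014
shift now-axes [0.1146 0.033  0.0186] after-spin axes [0.1146 0.033  0.0186] q [ 48.5  13.3  -9.6  -0.  -67.2  27.4] F [0.1 0.7 0.6] w 0.0877
```

Emit:
play_rows:
  series: [0.01,0.009,0.005,0,0.02,0.013,0.0075,0,0.028,0.011,0.006,0,0.028,0,0,0,0.014,0,0,0]

```text
time_s: 2.28
tcp_pos: [0.5433, 0.27, 0.0909]
eef_rot: [-45.2, 89.7, -149.3]
contact_force: [-0.9, -0.7, -1.5]
gripper_width: 0.0879
```

Emit:
play_rows:
  series: [0.01,0,0,0,0.004,0,0,0,0,0,0,0,0,0,0,0,0,0,0,0]

```text
time_s: 2.7
tcp_pos: [0.5457, 0.2723, 0.0822]
eef_rot: [141.3, 89.9, 37.3]
contact_force: [-0.3, -0.2, 0.2]
gripper_width: 0.0875
```

```bash
python3 - <<'E'
from t import *
import pickle
for n in("wrist","scene"):
    c=capture(n);cv2.imwrite(f'pics/{n}2.png',c['img']);pickle.dump(c,open(n+'2.pkl','wb'))
for i in range(1): rel((.5455,.2695),-14.1,.030)
E
```

```text
t 2.8 tcp [0.5456 0.2721 0.0821] xaxis [ 0.0015  0.0013 -1.    ] y yaw -14.0 z yaw -104.0 spin rad 0.0017
shift now-axes [0.0521 0.0005 0.0026] after-spin axes [0.0521 0.0005 0.0026] q [ 44.8  19.8 -16.4   0.  -53.8  31.1] F [-0.6  0.5  0.6] w 0.0877
```

View pics/wrist2.png

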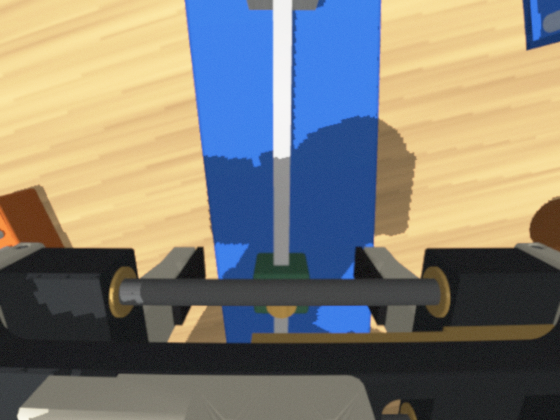

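View pics/scene2.png

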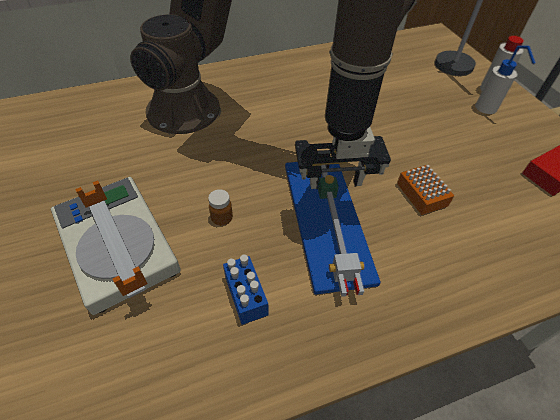

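```bash
python3 - <<'E'
from t import *
import pickle
c=pickle.load(open("wrist2.pkl","rb"));s=pickle.load(open("scene2.pkl","rb"))
print(np.round(c["world_from_camera"],3))
for z in(.082,.101,.054): print(proj(c,[.5456,.272,z]),proj(s,[.5456,.272,z]))
z=cv2.resize(s["img"][130:230,280:400],None,fx=5,fy=5,interpolation=2);cv2.imwrite("pics/s2z.png",z)
E
```

```text
[[-0.242 -0.932 -0.27   0.619]
 [-0.97   0.232  0.069  0.255]
 [-0.002  0.279 -0.96   0.272]
 [ 0.     0.     0.     1.   ]]
[280.97106791 240.49362123] [332.87271532 193.0606942 ]
[281.09534111 251.60202506] [333.89462483 187.78970123]
[280.82343655 227.31535744] [331.4246075  200.53041556]
```

View pics/s2z.png

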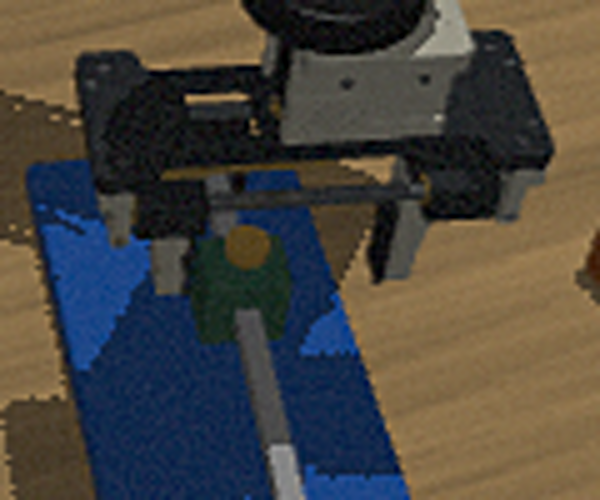

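The bar at column 282 is centred between the fingers, whose midpoint is at column 280. In the scene view, though, the fingertip midpoint is about (336,188) against a predicted TCP of (333,193). I'll shut the fingers in the air, 28 mm above the bar, to check the tool point.

Emit:
play_rows:
  series: [0,0,0,0,0,0,0,0,0,0,0,0,0,0,0,0,0,0,0,0]
  jaw: 0
  squeeze: 20

```text
time_s: 3.22
tcp_pos: [0.5451, 0.2715, 0.081]
eef_rot: [145.4, 90.0, 41.3]
contact_force: [-0.4, -0.0, -0.2]
gripper_width: 0.0596
```

Emit:
play_rows:
  series: [0,0,0,0,0,0,0,0,0,0,0,0,0,0,0,0,0,0,0,0]

```text
time_s: 3.63
tcp_pos: [0.5451, 0.2715, 0.0809]
eef_rot: [-23.0, 90.0, -127.1]
contact_force: [0.8, -0.1, -0.0]
gripper_width: 0.0266
```

```bash
python3 - <<'E'
from t import *
import pickle
rel((.5455,.2695),-14.1,.030);p=get_state()["tcp_pos"]
for n in("wrist","scene"):
    c=capture(n);pickle.dump(c,open(n+'3.pkl','wb'));print(n,proj(c,p),proj(c,p+[0,0,.019]))
    if n=="wrist": a=cv2.resize(c["img"][180:340,200:360],None,fx=2.5,fy=2.5,interpolation=2)
    else: b=cv2.resize(c["img"][150:230,290:370],None,fx=5,fy=5,interpolation=2)
cv2.imwrite("pics/z3.png",np.hstack([a,b]))
E
```

```text
t 3.6333 tcp [0.5451 0.2715 0.0809] xaxis [-0.e+00 -1.e-04 -1.e+00] y yaw -14.03 z yaw -104.03 spin rad 0.0013
shift now-axes [0.0509 0.0009 0.0018] after-spin axes [0.0509 0.0009 0.0018] q [ 44.8  19.8 -16.4   0.  -53.7  31.1] F [ 0.8 -0.1 -0. ] w 0.0266
wrist [280.60026182 240.63781863] [280.74079724 251.81279929]
scene [332.51400749 193.24665955] [333.52898061 187.98461932]
```

View pics/z3.png

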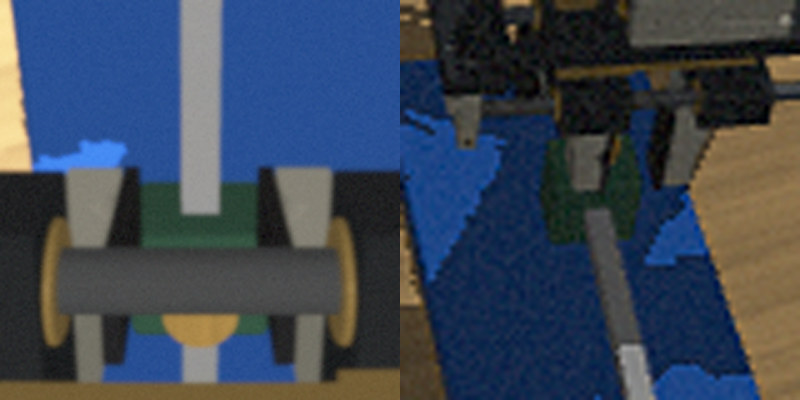

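```bash
python3 - <<'E'
from t import *
import pickle
w=pickle.load(open("wrist3.pkl","rb"));s=pickle.load(open("scene3.pkl","rb"))
p=np.array([.5451,.2715,.0809]);a=np.radians(-14.1);d=np.array([np.cos(a),np.sin(a),0]);n=np.array([-d[1],d[0],0])
def tri(pw,ps):
    o1,d1=ray(w,*pw);o2,d2=ray(s,*ps);A=np.c_[d1,-d2];t=np.linalg.lstsq(A,o2-o1,rcond=None)[0]
    x1,x2=o1+t[0]*d1,o2+t[1]*d2;x=(x1+x2)/2;q=x-p;print("pt",x.round(4),"gap",np.linalg.norm(x1-x2).round(4),"rel along/across/up mm",(np.array([q@d,q@n,q[2]])*1e3).round(1))
tri((249.2,247.2),(343.6,187.4));tri((226,247),(348,187))
tri((310,247),(330.5,188));tri((333,247),(324,188))
b=cv2.resize(s["img"][160:200,310:360],None,fx=14,fy=14,interpolation=1);cv2.imwrite("pics/z3b.png",b)
E
```

```text
pt [0.5575 0.2889 0.1096] gap 0.0027 rel along/across/up mm [ 7.8 19.8 28.7]
pt [0.5591 0.3015 0.1074] gap 0.0005 rel along/across/up mm [ 6.3 32.6 26.5]
pt [0.5545 0.2545 0.1186] gap 0.0055 rel along/across/up mm [ 13.2 -14.2  37.7]
pt [0.5499 0.2413 0.1177] gap 0.0033 rel along/across/up mm [ 12.1 -28.1  36.8]
```

View pics/z3b.png

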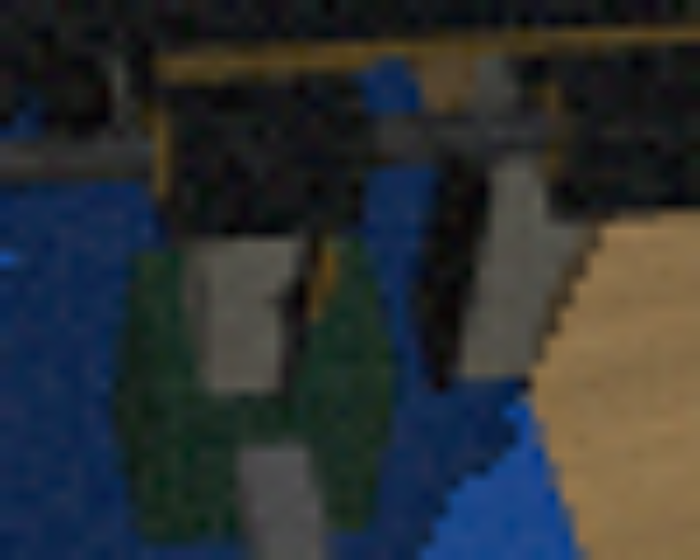

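Emit:
play_rows:
  series: [0,0,0,0,0,0,0,0,0,0,0,0,0,0,0,0,0,0,0,0]
  jaw: 0

```text
time_s: 4.15
tcp_pos: [0.545, 0.2715, 0.081]
eef_rot: [-122.1, 90.0, 133.8]
contact_force: [-0.6, 0.6, 0.2]
gripper_width: 0.0003
```

```bash
python3 - <<'E'
from t import *
import pickle
rel((.5455,.2695),-14.1,.030);p=get_state()["tcp_pos"]
for n in("wrist","scene"):
    c=capture(n);pickle.dump(c,open(n+'4.pkl','wb'));print(n,proj(c,p),proj(c,p+[0,0,.019]))
    if n=="wrist": a=cv2.resize(c["img"][180:340,200:360],None,fx=2.5,fy=2.5,interpolation=2)
    else: b=cv2.resize(c["img"][150:200,300:350],None,fx=8,fy=8,interpolation=2)
cv2.imwrite("pics/z4.png",np.hstack([a,b]))
E
```

```text
t 4.15 tcp [0.545  0.2715 0.081 ] xaxis [-0.  0. -1.] y yaw -14.03 z yaw -104.03 spin rad 0.0013
shift now-axes [0.051  0.0009 0.0018] after-spin axes [0.051  0.0009 0.0018] q [ 44.8  19.8 -16.4  -0.  -53.8  31.1] F [-0.6  0.6  0.2] w 0.0003
wrist [280.58815351 240.66024717] [280.72586659 251.83683549]
scene [332.52326774 193.23056007] [333.53841699 187.96812165]
```

View pics/z4.png

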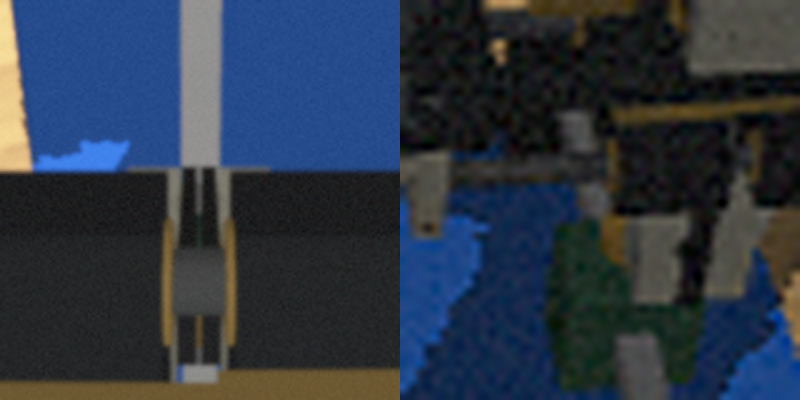

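```bash
python3 - <<'E'
from t import *
import pickle
for f in("w1","wrist2"):
    c=pickle.load(open(f+".pkl","rb"));hsv=cv2.cvtColor(c["img"],cv2.COLOR_BGR2HSV)
    m=cv2.inRange(hsv,(100,130,60),(125,255,255))
    for v in (60,120,200):
        u=np.nonzero(m[v,150:430])[0]+150
        for z in(.02,-.01): 
            q=onz(c,u.min(),v,z)-onz(c,u.max()+1,v,z);print(f,v,u.min(),u.max(),z,np.linalg.norm(q)*1e3*np.cos(np.radians(3)))
E
```

```text
w1 60 232 360 0.02 145.71108386458232
w1 60 232 360 -0.01 157.69835227679906
w1 120 237 360 0.02 146.93958998301278
w1 120 237 360 -0.01 159.0279243690531
w1 200 245 358 0.02 145.2226203486884
w1 200 245 358 -0.01 157.1697041495542
wrist2 60 192 378 0.02 146.43556920432422
wrist2 60 192 378 -0.01 163.83994791465597
wrist2 120 199 376 0.02 146.15129798489446
wrist2 120 199 376 -0.01 163.5218900682046
wrist2 200 209 374 0.02 146.42774482837677
wrist2 200 209 374 -0.01 163.8311935843067
```

Emit:
play_rows:
  series: [0,0,0,0,0,0,0,0,0,0,0,0,0,0,0,0,0,0,0,0]
  jaw: 100

```text
time_s: 4.67
tcp_pos: [0.5451, 0.2714, 0.081]
eef_rot: [0.9, 90.0, -103.1]
contact_force: [-0.9, 0.9, 0.2]
gripper_width: 0.0281
```

Emit:
play_rows:
  series: [0,0,0,0,0,0,0,0,0,0,0,0,0,0,0,0,0,0,0,0]

```text
time_s: 5.08
tcp_pos: [0.5451, 0.2715, 0.081]
eef_rot: [146.4, 90.0, 42.4]
contact_force: [-0.2, 0.6, 0.3]
gripper_width: 0.0618
```

Emit:
play_rows:
  series: [0,0,0,0,0,0,0,0,0.006,0,0,0,0.008,0,0,0,0.006,0,0,0]

```text
time_s: 5.5
tcp_pos: [0.5447, 0.2712, 0.0598]
eef_rot: [-53.1, 90.0, -157.1]
contact_force: [-1.1, -0.3, -0.0]
gripper_width: 0.087
```

Emit:
play_rows:
  series: [0.008,0,0,0,0.008,0,0,0,0.004,0,0,0,0,0,0,0,0,0,0,0]

```text
time_s: 5.92
tcp_pos: [0.545, 0.2713, 0.0405]
eef_rot: [-22.9, 90.0, -126.9]
contact_force: [1.0, -0.1, -0.1]
gripper_width: 0.0876
```

```bash
python3 - <<'E'
from t import *
import pickle
rel((.5455,.2695),-14.1,.030);p=get_state()["tcp_pos"]
for n in("wrist","scene"):
    c=capture(n);pickle.dump(c,open(n+'5.pkl','wb'));print(n,proj(c,p),proj(c,p+[0,0,.019]))
    if n=="wrist": a=cv2.resize(c["img"][180:380,120:440],None,fx=1.25,fy=2,interpolation=2)
    else: b=cv2.resize(c["img"][150:230,290:370],None,fx=5,fy=5,interpolation=2)
cv2.imwrite("pics/z5.png",np.hstack([a,b]))
E
```

```text
t 5.9167 tcp [0.545  0.2713 0.0405] xaxis [-5.e-04 -7.e-04 -1.e+00] y yaw -14.02 z yaw -104.02 spin rad 0.0014
shift now-axes [0.0105 0.001  0.0016] after-spin axes [0.0105 0.001  0.0016] q [ 44.8  22.4 -18.8   0.  -48.9  31.1] F [ 1.  -0.1 -0.1] w 0.0876
wrist [280.59470404 240.63185153] [280.75621868 251.81589819]
scene [330.39693333 203.88493829] [331.34521337 198.96294215]
```

View pics/z5.png

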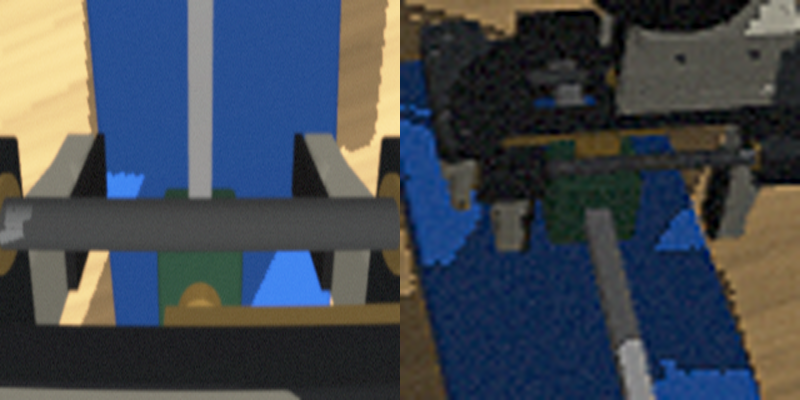

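By the pictures, the visible fingertips sit about 30 mm above the stated TCP. Their position along the bar is right: the front faces are 8–13 mm ahead of the tool axis, and half a pad is 9.5 mm. I'll go to the planned depth while watching the force, close gently, and use the finger opening to decide.

Emit:
play_rows:
  series: [0.004,0,0,0,0.004,0,0,0,0.003,0,0,0,0,0,0,0,0,0,0,0]

```text
time_s: 6.43
tcp_pos: [0.5449, 0.2713, 0.0297]
eef_rot: [-30.3, 90.0, -134.3]
contact_force: [-0.8, -0.1, 0.8]
gripper_width: 0.0878
```

Emit:
play_rows:
  series: [0,0,0,0,0,0,0,0,0,0,0,0,0,0,0,0,0,0,0,0]
  jaw: 0
  squeeze: 15

```text
time_s: 6.85
tcp_pos: [0.5451, 0.2715, 0.0301]
eef_rot: [140.9, 90.0, 36.9]
contact_force: [0.4, -0.3, 0.4]
gripper_width: 0.06
```

Emit:
play_rows:
  series: [0,0,0,0,0,0,0,0,0,0,0,0,0,0,0,0,0,0,0,0]

```text
time_s: 7.27
tcp_pos: [0.5451, 0.2715, 0.03]
eef_rot: [135.8, 90.0, 31.7]
contact_force: [0.6, -0.7, 0.4]
gripper_width: 0.0265
```

Emit:
play_rows:
  series: [0,0,0,0,0,0,0,0,0,0,0,0,0,0,0,0,0,0,0,0]

```text
time_s: 7.68
tcp_pos: [0.5451, 0.2715, 0.03]
eef_rot: [-29.0, 90.0, -133.1]
contact_force: [-0.5, -0.1, -0.2]
gripper_width: 0.0007
```

The fingers shut to zero, so they closed above the bar. The pictures were right and the stated tool height was not. I'll look again.

```bash
python3 - <<'E'
from t import *
import pickle
rel((.5455,.2695),-14.1,.030);p=get_state()["tcp_pos"]
for n in("wrist","scene"):
    c=capture(n);pickle.dump(c,open(n+'6.pkl','wb'));print(n,proj(c,p),proj(c,p+[0,0,.03]))
    if n=="wrist": a=cv2.resize(c["img"][180:340,200:360],None,fx=2.5,fy=2.5,interpolation=2)
    else: b=cv2.resize(c["img"][160:220,300:360],None,fx=6.667,fy=6.667,interpolation=2)
cv2.imwrite("pics/z6.png",np.hstack([a,b]))
E
```

```text
t 7.6833 tcp [0.5451 0.2715 0.03  ] xaxis [-0. -0. -1.] y yaw -14.03 z yaw -104.03 spin rad 0.0013
shift now-axes [-0.      0.0009  0.0018] after-spin axes [-0.      0.0009  0.0018] q [ 44.8  23.1 -19.4   0.  -47.6  31.1] F [-0.5 -0.1 -0.2] w 0.0007
wrist [280.59217781 240.64222616] [280.82367594 259.3468635 ]
scene [329.95019681 206.56995323] [331.43701605 198.86162366]
```

View pics/z6.png

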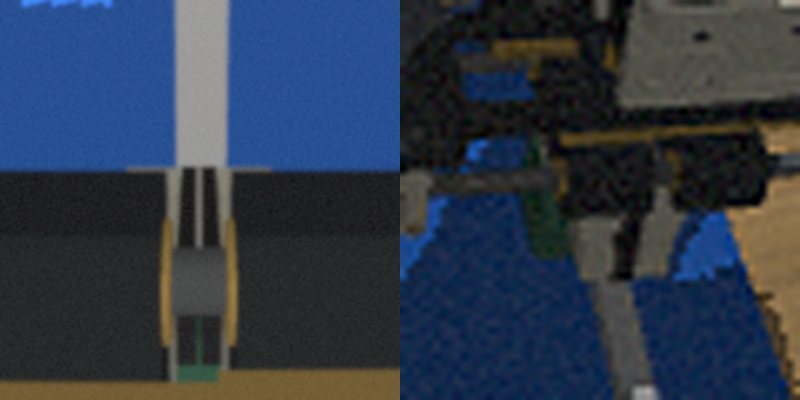

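```bash
python3 - <<'E'
from t import *
import pickle
w=pickle.load(open("wrist6.pkl","rb"));s=pickle.load(open("scene6.pkl","rb"))
a=np.radians(-14.1);d=np.array([np.cos(a),np.sin(a)]);n=np.array([-d[1],d[0]]);cc=np.array([.5471,.2677])
for z in(.03,.04,.054,.058,.062,.066):
    q=onz(s,332.2,201.7,z)[:2]-cc;r=onz(w,279.5,247,z)[:2]-cc;print(z,"scene",q@d,q@n,"wrist",r@d,r@n)
E
```

```text
0.03 scene -0.018127667222501614 0.011683207227245047 wrist -0.00762420595571062 0.0039046026501702255
0.04 scene -0.010010095922403749 0.008911509462929571 wrist -0.003406775596454289 0.003920236485927456
0.054 scene 0.0013545038977333663 0.005031132592888022 wrist 0.0024976269065044754 0.003942123855987519
0.058 scene 0.004601532417772538 0.003922453487161816 wrist 0.004184599050207016 0.003948377390290379
0.062 scene 0.007848560937811683 0.002813774381435717 wrist 0.005871571193909557 0.003954630924593239
0.066 scene 0.011095589457850856 0.0017050952757095106 wrist 0.007558543337612084 0.003960884458896153
```

```bash
python3 - <<'E'
from t import *
import pickle
w=pickle.load(open("wrist6.pkl","rb"));s=pickle.load(open("scene6.pkl","rb"))
A=cv2.resize(w["img"][220:420,100:460],None,fx=2,fy=2,interpolation=2)
B=cv2.resize(s["img"][120:220,280:400],None,fx=5,fy=5,interpolation=2)
A=cv2.convertScaleAbs(A,alpha=2.0,beta=20);B=cv2.convertScaleAbs(B,alpha=2.0,beta=20)
cv2.imwrite("pics/a6.png",A);cv2.imwrite("pics/b6.png",B)
E
```

```text
(no output)
```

View pics/a6.png

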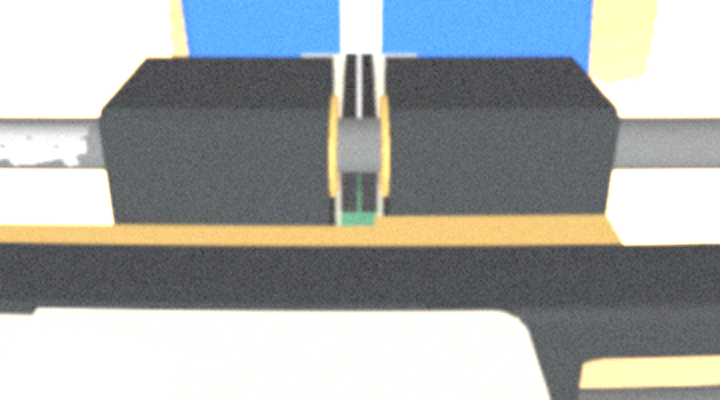

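View pics/b6.png

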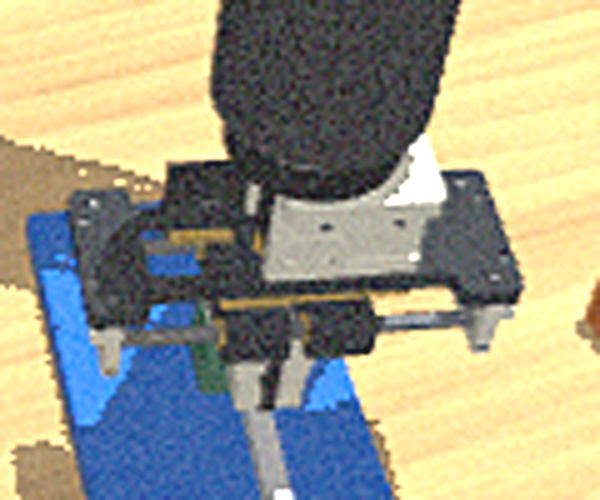

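```bash
python3 - <<'E'
from t import *
import pickle
w=pickle.load(open("wrist6.pkl","rb"));s=pickle.load(open("scene6.pkl","rb"))
a=np.radians(-14.1);d=np.array([np.cos(a),np.sin(a),0]);n=np.array([-d[1],d[0],0]);cc=np.array([.5471,.2677,0])
def tri(nm,pw,ps):
    o1,d1=ray(w,*pw);o2,d2=ray(s,*ps);t=np.linalg.lstsq(np.c_[d1,-d2],o2-o1,rcond=None)[0]
    x1,x2=o1+t[0]*d1,o2+t[1]*d2;x=(x1+x2)/2;q=x-cc;print(nm,"gap",np.linalg.norm(x1-x2).round(4),"along/across/z mm",(np.array([q@d,q@n,q[2]])*1e3).round(1))
tri("tip front",(279.5,247),(333,201.6))
tri("block bottom R",(172.5,250),(354.4,190));tri("block bottom L",(387.5,250),(324.5,192))
tri("block top R",(151.5,272),(355,182));tri("block top L",(406,272),(324,183))
E
```

```text
tip front gap 0.0017 along/across/z mm [ 5.8  4.6 60.5]
block bottom R gap 0.0007 along/across/z mm [ 33.3  39.9 130. ]
block bottom L gap 0.0018 along/across/z mm [ 36.1 -29.5 134.1]
block top R gap 0.0034 along/across/z mm [ 44.3  31.1 168.1]
block top L gap 0.0086 along/across/z mm [ 33.6 -30.1 154.3]
```

The closed fingertips sit just over the bar, at z of about 0.058–0.060 and 28 mm above the reported TCP. They are centred on the bar and about 4 mm behind clamp_center. The gripper blocks are about 73 mm above the tips, so there is room to go lower. I'll open, shift 2 mm along the bar and go down 26 mm.

Emit:
play_rows:
  series: [0,0,0,0,0,0.001,0,0,0,0.001,0,0,0,0,0,0,0,0,0,0]
  jaw: 70

```text
time_s: 8.2
tcp_pos: [0.5471, 0.271, 0.0299]
eef_rot: [-158.0, 90.0, 98.0]
contact_force: [-0.3, 0.3, -0.1]
gripper_width: 0.0285
```

Emit:
play_rows:
  series: [0,0,0,0,0,0,0,0,0,0,0,0,0.003,0,0,0,0.005,0,0,0]

```text
time_s: 8.62
tcp_pos: [0.5473, 0.2713, 0.0222]
eef_rot: [144.8, 89.9, 40.7]
contact_force: [0.8, 0.7, 0.4]
gripper_width: 0.0592
```

Emit:
play_rows:
  series: [0.005,0,0,0,0.005,0,0,0,0.003,0,0,0,0,0,0,0,0,0,0,0]

```text
time_s: 9.03
tcp_pos: [0.5469, 0.2708, 0.0085]
eef_rot: [-27.2, 90.0, -131.2]
contact_force: [-0.8, 0.1, 0.3]
gripper_width: 0.0618
```

```bash
python3 - <<'E'
from t import *
import pickle
rel((.5455,.2695),-14.1,.030)
for n in("wrist","scene"):
    c=capture(n);pickle.dump(c,open(n+'7.pkl','wb'))
    if n=="wrist": a=cv2.resize(c["img"][180:340,200:360],None,fx=2.5,fy=2.5,interpolation=2)
    else: b=cv2.resize(c["img"][160:240,290:370],None,fx=5,fy=5,interpolation=2)
cv2.imwrite("pics/z7.png",cv2.convertScaleAbs(np.hstack([a,b]),alpha=1.6,beta=10))
E
```

```text
t 9.0333 tcp [0.5469 0.2708 0.0085] xaxis [-5.e-04 -6.e-04 -1.e+00] y yaw -14.02 z yaw -104.02 spin rad 0.0013
shift now-axes [-0.0215 -0.001   0.0016] after-spin axes [-0.0215 -0.001   0.0016] q [ 44.7  24.7 -20.2   0.  -45.1  31.3] F [-0.8  0.1  0.3] w 0.0618
```

View pics/z7.png

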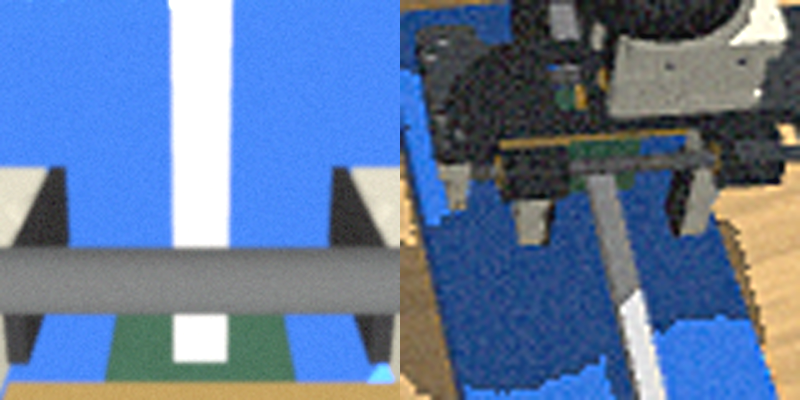

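The reported TCP is now below the top of the pad with no contact, which confirms the height offset. The bar is centred between the open fingers. I'll go 5 mm lower and grip.

Emit:
play_rows:
  series: [0.003,0,0,0,0.002,0,0,0,0,0,0,0,0,0,0,0,0,0,0,0]
  jaw: 0
  squeeze: 15

```text
time_s: 9.55
tcp_pos: [0.547, 0.271, 0.004]
eef_rot: [54.1, 90.0, -49.9]
contact_force: [0.2, 0.1, 1.4]
gripper_width: 0.0337
```

Emit:
play_rows:
  series: [0,0,0,0,0,0,0,0,0,0,0,0,0,0,0,0,0,0,0,0]

```text
time_s: 9.97
tcp_pos: [0.5469, 0.2708, 0.004]
eef_rot: [-19.2, 90.0, -123.3]
contact_force: [0.3, -0.5, 1.3]
gripper_width: 0.0119
```

Emit:
play_rows:
  series: [0,0,0,0,0,0,0,0,0,0,0,0,0,0,0,0,0,0,0,0]
  squeeze: 50

```text
time_s: 10.38
tcp_pos: [0.547, 0.2708, 0.004]
eef_rot: [-9.3, 90.0, -113.4]
contact_force: [-0.2, -1.0, 2.3]
gripper_width: 0.0116
```

```bash
python3 - <<'E'
from t import *
import pickle
rel((.5455,.2695),-14.1,.030)
for n in("wrist","scene"):
    c=capture(n);pickle.dump(c,open(n+'8.pkl','wb'))
    if n=="wrist": a=cv2.resize(c["img"][180:340,200:360],None,fx=2.5,fy=2.5,interpolation=2)
    else: b=cv2.resize(c["img"][160:240,290:370],None,fx=5,fy=5,interpolation=2)
cv2.imwrite("pics/z8.png",cv2.convertScaleAbs(np.hstack([a,b]),alpha=1.6,beta=10))
E
```

```text
t 10.3833 tcp [0.547  0.2708 0.004 ] xaxis [-1.e-04 -2.e-04 -1.e+00] y yaw -14.03 z yaw -104.03 spin rad 0.0013
shift now-axes [-0.026  -0.0011  0.0017] after-spin axes [-0.026  -0.0011  0.0017] q [ 44.7  25.  -20.4   0.  -44.6  31.3] F [-0.2 -1.   2.3] w 0.0116
```

View pics/z8.png

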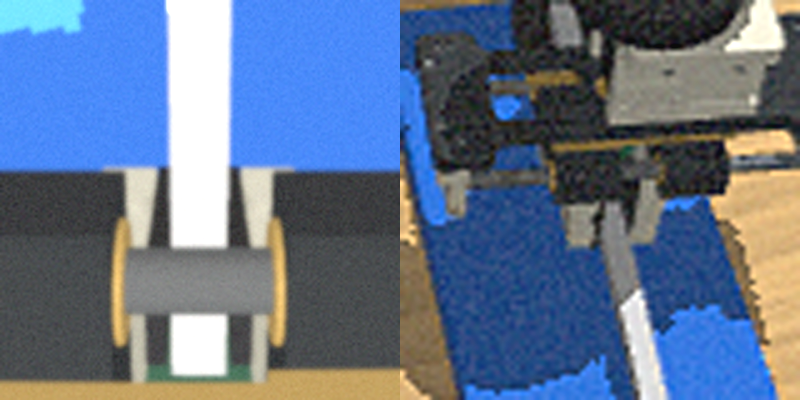

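The opening is 11.6–11.9 mm, so the bar is held. I'll lift slowly.

Emit:
play_rows:
  series: [-0.002,0,0,0,-0.004,0,0,0,-0.006,0,0,0,-0.008,0,0,0,-0.008,0,0,0]

```text
time_s: 10.9
tcp_pos: [0.5469, 0.271, 0.0325]
eef_rot: [-42.0, 90.0, -146.1]
contact_force: [-0.6, 0.7, -5.5]
gripper_width: 0.0119
```

Emit:
play_rows:
  series: [-0.008,0,0,0,-0.006,0,0,0,-0.004,0,0,0,-0.002,0,0,0,0,0,0,0]

```text
time_s: 11.32
tcp_pos: [0.5472, 0.2712, 0.0526]
eef_rot: [147.6, 89.9, 43.5]
contact_force: [0.0, -0.4, -5.4]
gripper_width: 0.0115
```

```bash
python3 - <<'E'
from t import *
import pickle
rel((.5455,.2695),-14.1,.030)
s8=pickle.load(open("scene8.pkl","rb"));a=np.radians(-14.1);d=np.array([np.cos(a),np.sin(a)]);n=np.array([-d[1],d[0]]);cc=np.array([.5471,.2677])
for z in(.026,.031,.036):
  q=onz(s8,332,209,z)[:2]-cc;print(z,"tip front along",q@d,q@n)
print(get_state()["moment"])
for nm in("top","scene"):
    c=capture(nm);pickle.dump(c,open(nm+'9.pkl','wb'));cv2.imwrite(f'pics/{nm}9.png',c["img"])
E
```

```text
t 11.3167 tcp [0.5472 0.2712 0.0526] xaxis [ 7.e-04  7.e-04 -1.e+00] y yaw -14.02 z yaw -104.02 spin rad 0.0013
shift now-axes [ 0.0226 -0.0013  0.0021] after-spin axes [ 0.0226 -0.0013  0.0021] q [ 44.7  21.7 -17.9   0.  -50.3  31.3] F [ 0.  -0.4 -5.4] w 0.0115
0.026 tip front along 0.002153257751151402 0.00795170273210404
0.031 tip front along 0.006057419660524029 0.006597663131366718
0.036 tip front along 0.009961581569896658 0.005243623530629395
[-0.00774614 -0.02719777 -0.02527587]
```

View pics/scene9.png

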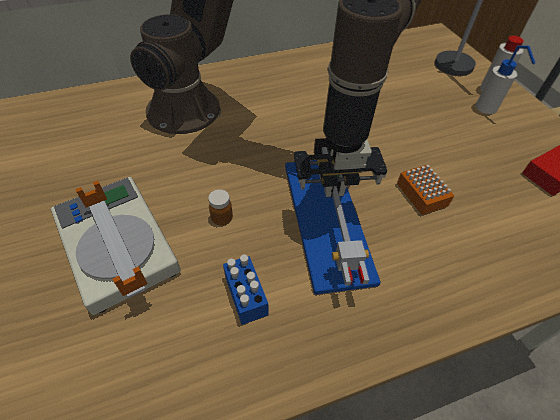

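View pics/top9.png

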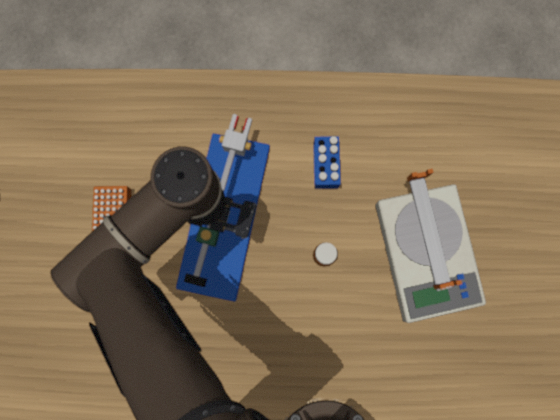

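The measured load is 5.4 N against 5.6 N for the clamp, with almost no moment. The clamp hangs level, with its centre at about z 0.097. I'll raise it to carrying height and turn it 27° to the cradle's direction.

Emit:
play_rows:
  series: [-0.004,0,0,0,-0.008,0,0,-0.01,-0.01,0,0,-0.02,-0.012,0,0,-0.03,-0.012,0,0,-0.04]

```text
time_s: 11.83
tcp_pos: [0.5472, 0.271, 0.0993]
eef_rot: [105.3, 90.0, 7.1]
contact_force: [-0.5, -0.8, -5.1]
gripper_width: 0.0116
```

Emit:
play_rows:
  series: [-0.012,0,0,-0.05,-0.012,0,0,-0.05,-0.012,0,0,-0.05,-0.008,0,0,-0.05,-0.006,0,0,-0.05]

```text
time_s: 12.25
tcp_pos: [0.5475, 0.2713, 0.1503]
eef_rot: [120.4, 89.9, 36.7]
contact_force: [0.7, -0.6, -4.7]
gripper_width: 0.0116
```

Emit:
play_rows:
  series: [-0.003,0,0,-0.045,0,0,0,-0.035,0,0,0,-0.025,0,0,0,-0.015,0,0,0,0]

```text
time_s: 12.67
tcp_pos: [0.5471, 0.271, 0.1517]
eef_rot: [117.6, 90.0, 40.6]
contact_force: [0.4, 0.6, -5.8]
gripper_width: 0.0112
```

```bash
python3 - <<'E'
from t import *
rel((.5195,-.238),12.9,.151)
c=capture("scene");cv2.imwrite("pics/s10.png",c["img"])
E
```

```text
t 12.6667 tcp [0.5471 0.271  0.1517] xaxis [ 6.e-04  5.e-04 -1.e+00] y yaw 12.97 z yaw -77.03 spin rad 0.0012
shift now-axes [ 0.0005 -0.1412  0.4899] after-spin axes [ 0.0005 -0.1406  0.49  ] q [ 44.7  16.3 -11.3   0.  -62.3  58.3] F [ 0.4  0.6 -5.8] w 0.0112
```

View pics/s10.png

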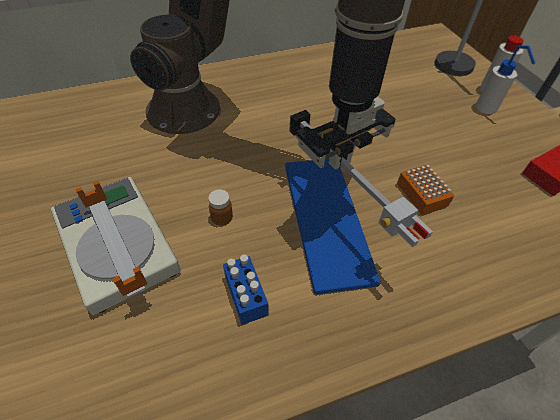

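It shows the clamp level, clear of everything and parallel to the cradle, with the jaws away from the display end. Now the carry across.

Emit:
play_rows:
  series: [0,-0.0009,0.003,0,0,-0.0017,0.006,0,0,-0.0026,0.009,0,0,-0.0035,0.012,0,0,-0.0042,0.0145,0]

```text
time_s: 13.13
tcp_pos: [0.5442, 0.2235, 0.1509]
eef_rot: [-52.7, 90.0, -129.8]
contact_force: [-0.1, 0.1, -5.6]
gripper_width: 0.0114
```

Emit:
play_rows:
  series: [0,-0.0046,0.016,0,0,-0.0046,0.016,0,0,-0.0046,0.016,0,0,-0.0046,0.016,0,0,-0.0046,0.016,0]

```text
time_s: 13.55
tcp_pos: [0.5396, 0.1396, 0.1511]
eef_rot: [104.0, 90.0, 26.9]
contact_force: [0.4, 0.4, -6.4]
gripper_width: 0.0115
```

Emit:
play_rows:
  series: [0,-0.0046,0.016,0,0,-0.0046,0.016,0,0,-0.0046,0.016,0,0,-0.0046,0.016,0,0,-0.0046,0.016,0]

```text
time_s: 13.97
tcp_pos: [0.535, 0.0567, 0.1511]
eef_rot: [100.3, 90.0, 23.2]
contact_force: [-0.0, -0.8, -5.0]
gripper_width: 0.0118
```

Emit:
play_rows:
  series: [0,-0.0046,0.016,0,0,-0.0046,0.016,0,0,-0.0046,0.016,0,0,-0.0046,0.016,0,0,-0.0046,0.016,0]

```text
time_s: 14.38
tcp_pos: [0.5303, -0.0264, 0.1511]
eef_rot: [87.6, 90.0, 10.5]
contact_force: [0.2, 0.4, -5.2]
gripper_width: 0.0111
```

```bash
python3 - <<'E'
from t import *
rel((.5195,-.238),12.9,.151)
c=capture("scene");cv2.imwrite("pics/s11.png",c["img"])
E
```

```text
t 14.3833 tcp [ 0.5303 -0.0264  0.1511] xaxis [ 3.e-04  0.e+00 -1.e+00] y yaw 12.89 z yaw -77.11 spin rad -0.0002
shift now-axes [ 1.000e-04 -5.770e-02  2.039e-01] after-spin axes [ 1.000e-04 -5.770e-02  2.038e-01] q [ 18.3   9.  -21.1   0.  -59.9  84.6] F [ 0.2  0.4 -5.2] w 0.0111
```

View pics/s11.png

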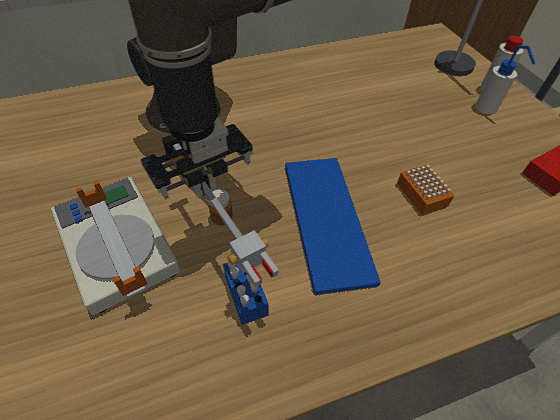

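The clamp is passing over the jar and rack with both in place. Continuing.

Emit:
play_rows:
  series: [0,-0.0046,0.016,0,0,-0.0046,0.016,0,0,-0.0046,0.016,0,0,-0.0045,0.016,0,0,-0.0045,0.016,0]

```text
time_s: 14.85
tcp_pos: [0.5258, -0.1092, 0.1511]
eef_rot: [83.0, 90.0, 5.9]
contact_force: [0.2, 0.2, -5.0]
gripper_width: 0.0115
```

Emit:
play_rows:
  series: [0,-0.0045,0.016,0,0,-0.0045,0.016,0,0,-0.0045,0.016,0,0,-0.0045,0.016,0,0,-0.0045,0.016,0]

```text
time_s: 15.27
tcp_pos: [0.5216, -0.1922, 0.1511]
eef_rot: [70.6, 90.0, -6.5]
contact_force: [1.1, -0.9, -6.0]
gripper_width: 0.0116
```

Emit:
play_rows:
  series: [0,-0.0041,0.0145,0,0,-0.0034,0.012,0,0,-0.0025,0.009,0,0,-0.0017,0.006,0,0,-0.0006,0.0024,0]

```text
time_s: 15.68
tcp_pos: [0.5198, -0.2371, 0.1509]
eef_rot: [-115.4, 90.0, 167.4]
contact_force: [0.1, 1.0, -4.9]
gripper_width: 0.0115
```

```bash
python3 - <<'E'
from t import *
import pickle
for n in("scene","top"):
    c=capture(n);cv2.imwrite(f"pics/{n}12.png",c["img"]);pickle.dump(c,open(n+"12.pkl","wb"))
rel((.5195,-.238),12.9,.131)
E
```

```text
t 15.7833 tcp [ 0.52   -0.2364  0.1509] xaxis [-1.e-04  1.e-04 -1.e+00] y yaw 12.88 z yaw -77.12 spin rad -0.0004
shift now-axes [ 0.0199 -0.0008  0.0014] after-spin axes [ 0.0199 -0.0008  0.0014] q [ -4.8  12.8 -16.3  -0.  -61.  107.7] F [-1.2  1.3 -5.6] w 0.0116
```

View pics/scene12.png

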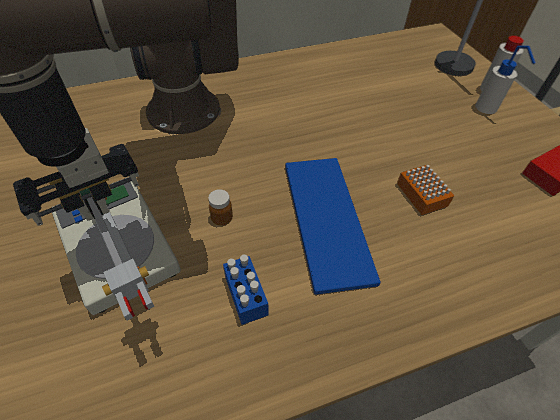

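View pics/top12.png

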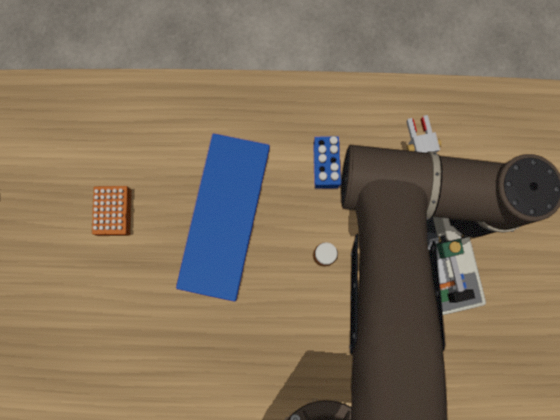

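```bash
python3 - <<'E'
from t import *
import pickle
t=pickle.load(open("top12.pkl","rb"));s=pickle.load(open("scene12.pkl","rb"))
a=cv2.resize(t["img"][110:160,395:445],None,fx=8,fy=8,interpolation=2)
b=cv2.resize(s["img"][250:320,95:155],None,fx=6.667,fy=5.714,interpolation=2)
cv2.imwrite("pics/z12.png",cv2.convertScaleAbs(np.hstack([a,b]),alpha=1.2,beta=0))
a=cv2.resize(t["img"][230:310,420:500],None,fx=5,fy=5,interpolation=2)
cv2.imwrite("pics/z12b.png",a)
E
```

```text
(no output)
```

View pics/z12.png

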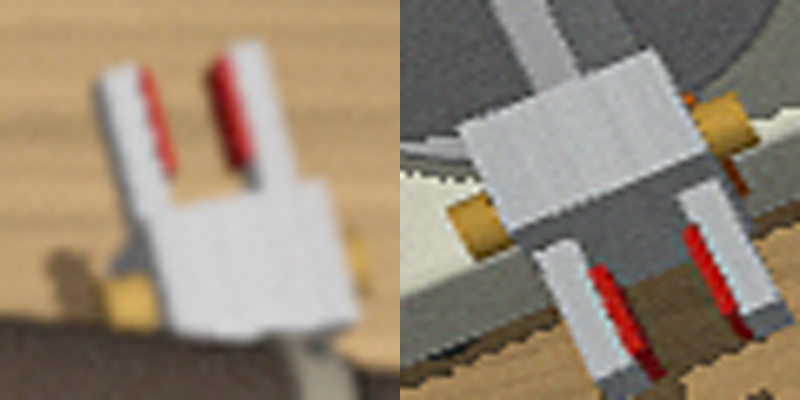

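View pics/z12b.png

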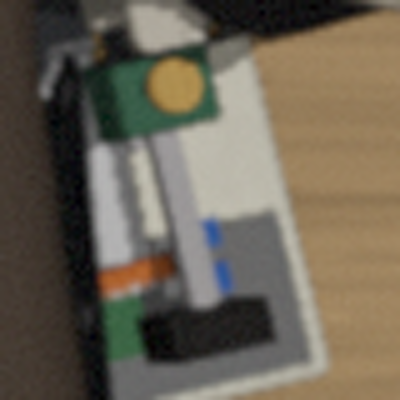

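```bash
cat > fin.py <<'E'
from t import *
import pickle
def run(tn,sn,T,S,B,boss,zc):
    t=pickle.load(open(tn,"rb"));s=pickle.load(open(sn,"rb"))
    seat=np.array([.5195,-.238,.125]);a=np.radians(12.9);d=np.array([np.cos(a),np.sin(a),0]);n=np.array([-d[1],d[0],0])
    X=[]
    for pt,ps in zip(T,S):
        o1,d1=ray(t,*pt);o2,d2=ray(s,*ps);k=np.linalg.lstsq(np.c_[d1,-d2],o2-o1,rcond=None)[0]
        x1,x2=o1+k[0]*d1,o2+k[1]*d2;X.append((x1+x2)/2);q=X[-1]-seat;print("gap",np.linalg.norm(x1-x2).round(4),(np.array([q@d,q@n,X[-1][2]])*1e3).round(1))
    m=np.mean(X,0);q=m-seat;print("jaw top centre rel seat along",q@d,"across",q@n,"z",m[2],"-> centre along",q@d-.180,"zc",m[2]-.022)
    be=onz(t,*B,zc+.018);bb=onz(t,*boss,zc+.036)
    for nm,x,l in(("end",be,-.155),("boss",bb,-.053)): q=x-seat;print(nm,"along",q@d,"->centre",q@d-l,"across",q@n)
    v=m-be;print("bar yaw",np.degrees(np.arctan2(v[1],v[0])))
E
python3 - <<'E'
from fin import *
T=[(395+u/8,110+v/8) for u,v in[(155,215),(325,180),(355,320),(178,335)]]
S=[(95+(u-400)/6.667,250+v/5.714) for u,v in[(710,155),(512,232),(460,125),(652,48)]]
run("top12.pkl","scene12.pkl",T,S,(420+220/5,230+318/5),(420+176/5,230+85/5),.195)
E
```

```text
gap 0.0061 [199.7  22.5 211.7]
gap 0.0054 [199.4 -26.  213.5]
gap 0.0031 [159.3 -25.2 213.3]
gap 0.0017 [163.7  24.9 219. ]
jaw top centre rel seat along 0.18052301335916685 across -0.0009717164865502265 z 0.21439126875622816 -> centre along 0.0005230133591668518 zc 0.19239126875622817
end along -0.15146587684834403 ->centre 0.0035341231516559657 across -0.001123974228944769
boss along -0.052786219260511566 ->centre 0.00021378073948843251 across -0.0008834124075156239
bar yaw 12.926277160721584
```

The clamp is centred within about 1–3 mm lengthways and 1 mm sideways. Its yaw is 12.93° against about 12.9° for the cradle, and its centre is at z ≈ 0.193. I'll lower it 18 mm and let it settle.

Emit:
play_rows:
  series: [0.002,0,0,0,0.004,0,0,0,0.005,0,0,0,0.004,0,0,0,0.003,0,0,0]

```text
time_s: 16.2
tcp_pos: [0.5198, -0.2358, 0.1321]
eef_rot: [-117.1, 89.9, 165.8]
contact_force: [0.2, -0.6, -5.3]
gripper_width: 0.0116
```

Emit:
play_rows:
  series: [0,0,0,0,0,0,0,0,0,0,0,0,0,0,0,0,0,0,0,0]

```text
time_s: 16.62
tcp_pos: [0.5203, -0.2363, 0.1332]
eef_rot: [63.7, 90.0, -13.4]
contact_force: [-0.1, 0.3, -5.1]
gripper_width: 0.0115
```

```bash
python3 - <<'E'
from t import *
import pickle
for n in("scene","top"):
    c=capture(n);cv2.imwrite(f"pics/{n}13.png",c["img"]);pickle.dump(c,open(n+"13.pkl","wb"))
    if n=="top": t=c
    else: s=c
rel((.5195,-.238),12.9,.131)
a=cv2.resize(t["img"][110:160,395:445],None,fx=8,fy=8,interpolation=2)
b=cv2.resize(s["img"][250:320,95:155],None,fx=6.667,fy=5.714,interpolation=2)
b2=cv2.resize(s["img"][140:340,20:220],None,fx=2,fy=2,interpolation=2)
a2=cv2.resize(t["img"][230:310,420:500],None,fx=2.5,fy=2.5,interpolation=2)
o=np.hstack([a,b]);cv2.imwrite("pics/z13.png",o);cv2.imwrite("pics/z13b.png",np.hstack([cv2.resize(a2,(400,400)),b2]))
E
```

```text
t 16.7167 tcp [ 0.5202 -0.2363  0.1331] xaxis [ 3.e-04 -0.e+00 -1.e+00] y yaw 12.9 z yaw -77.1 spin rad -0.0
shift now-axes [ 0.0021 -0.001   0.0015] after-spin axes [ 0.0021 -0.001   0.0015] q [ -4.8  13.6 -17.6  -0.  -58.7 107.7] F [-0.2  0.6 -4.8] w 0.0115
```

View pics/z13.png

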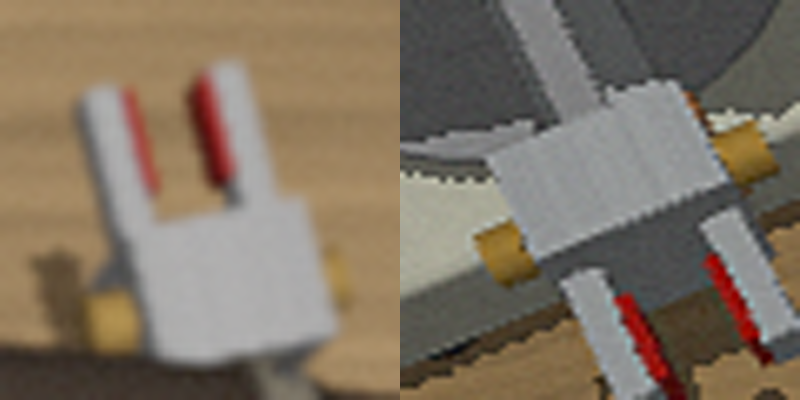

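View pics/z13b.png

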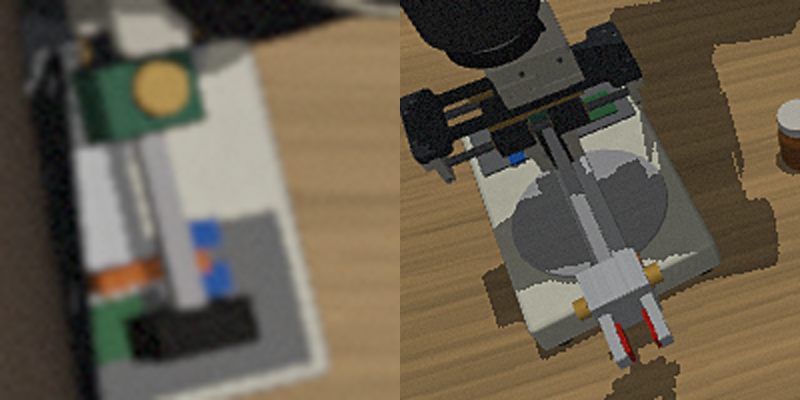

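```bash
python3 - <<'E'
from fin import *
T=[(395+u/8,110+v/8) for u,v in[(135,235),(305,200),(335,335),(158,358)]]
S=[(95+(u-400)/6.667,250+v/5.714) for u,v in[(733,182),(538,260),(487,158),(680,83)]]
run("top13.pkl","scene13.pkl",T,S,(420+205/5,230+325/5),(420+161/5,230+88/5),.176)
print(get_state()["qd"].round(2))
E
```

```text
gap 0.0061 [199.5  23.9 193.8]
gap 0.0055 [199.2 -25.4 195.2]
gap 0.0035 [160.1 -25.  194.6]
gap 0.0028 [163.2  25.7 197.1]
jaw top centre rel seat along 0.18050732173581976 across -0.00021645806670782844 z 0.19516931509958596 -> centre along 0.0005073217358197712 zc 0.17316931509958597
end along -0.1542582354553257 ->centre 0.0007417645446743115 across -0.0002655719334090155
boss along -0.0523517250069007 ->centre 0.0006482749930993015 across -0.0005756062197058753
bar yaw 12.908405934233402
[-0.02 -0.08 -0.06  0.01 -0.01  0.  ]
```

```bash
python3 -c "
from plant import close_job
print(close_job())"
```

```text
the job is handed in; nothing more can be done
None
```

I gripped the clamp across the bare bar near its balance point, lifted and carried it level to the balance, and handed in at 16.7 s with it held over the cradle. The job reports no verdict, so the figures below are my own last checks.

**Last checks:**

| Check | Measured | Required |
|---|---|---|
| Clamp centre lengthways from the seat | about +0.5 to +0.7 mm | within 18 mm |
| Clamp centre sideways from the seat | about -0.5 mm | within 18 mm |
| Height above the seat | 48–52 mm | 30–80 mm |
| Bar yaw against the cradle | 12.9° against about 12.9° | within 8° |
| Grip position along the bar | about +0.5 mm by the reported TCP, about -2 mm by the pictures; balance point about -2.7 mm (joint about 0.037 m) | within 15 mm of the balance point |

- **Hold:** The jaws pointed away from the display and the arm was still. The finger opening was 11.5 mm on the 12 mm bar.
- **Load and level:** The load read about 5 N, close to the clamp's weight. I judged level from the pictures and from a near-zero wrist moment after the lift, not from a separate angle measurement.
- **Other objects:** I saw no contact with the balance, and the jar, rack and tip box looked unmoved in the pictures.

**What disagreed:** The fingertips sat about 28 mm higher than the reported TCP. The first close therefore shut on air above the bar. I measured the tips in two views, went lower and gripped on the second try. The wrist and top cameras also differed by about 3.5 mm across the bar, which did not matter for the result.

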